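Pin back the sprung belt-tension wheel of an open stage drive

TASK

The belt of this stage drive is off: pin its sprung yellow tension wheel back so that a new belt can be fitted. Take the red locking pin from its stand, put it into the wheel's hole and, with the pin as the handle, swing the wheel counter-clockwise against its spring, feeling for the lock hole underneath; push the pin fully home there and let go, so that the pin alone holds the wheel. Be gentle: do not force the pin, keep the gripper itself off the drive, and leave the thicker blue pin in its stand and the other things on the bench where they are.

Things in the scene. Friction and masses are not known exactly. Their poses are not given: they have to be found in the camera images.
- drive_unit: White stage-drive chassis, cover off, fixed to the bench (place and yaw differ each time), 170 x 310 mm, deck 30 mm above the table. Origin on the table below the wheel's axis; z up; long side along its y, from -85 to +225 mm. A dark motor with pulley stands at y = 130 to 210 mm, 112 mm high; a bar at y = 86 to 98 mm is 60 mm high. It carries the wheel and the lock plate.
- lock_plate_mid (a point): Middle of the top of the clamped steel lock plate under the wheel, 54 mm above the table; 116 mm square, its angle differs each time (not given by this point). It has one lock hole, 12.5 mm diameter, 24 mm deep, 1.5 mm chamfer, 48 mm from the wheel axis, on the diagonal to the plate's one red-painted corner, which shows beyond the wheel's rim. The wheel hides it at first.
- wheel (a joint): Turn of the sprung wheel about its vertical axis, rad; 0 at rest on its stop, grows counter-clockwise seen from above, far stop 1.35. Its hole comes over the lock hole at a turn somewhere between 0.65 and 1.05. The spring pulls back with about 1.5 N (at the hole) at 0 and 4.5 N at 1.05 rad; let go, the wheel flies back to 0.
- wheel_hole (a point): Middle of the mouth of the wheel's through hole, in its top face, 66 mm above the table, 48 mm from the axis; 11.5 mm diameter, 2 mm chamfer. It turns with the wheel; at rest it is on the drive unit's -y side. z up, x away from the axis. The wheel: yellow, 128 mm diameter, 10 mm thick, underside 2 mm above the lock plate.
- wheel_axis (a point): Middle of the wheel's top face, on its axis, 66 mm above the table. A black roller, 32 mm diameter, stands 22 mm proud of the wheel, 40 mm from the axis across from the hole.
- lock_pin: Locking pin, about 60 g: red square head, 20 x 20 mm, 36 mm tall; below it a steel shank, 10 mm diameter, 30 mm long, the last 4 mm tapered to 5 mm. Origin in the middle of the head's underside (the shoulder); z up, x and y square to the head's flat sides. It starts upright in the stand, shoulder on the stand's top.
- lock_pin_tip (a point): Middle of the locking pin's lower end, 30 mm below its origin. With the tip on the bare lock plate inside the wheel's hole, the shoulder is 18 mm above the wheel's top; fully home, the shoulder rests on the wheel's top. Friction in the spring-loaded holes can hold the pin up: a downward push of about 6 N makes it drop, 10 N seats it, over 25 N would damage it.
- spare_pin: A thicker pin with a blue head, shank 14 mm diameter, else like the locking pin: does not fit the wheel; to stay in the stand.
- pin_stand: Grey block fixed to the bench, 70 x 140 x 45 mm, origin in the middle of its underside, with two holes of 16.5 mm diameter at y = -35 and +35 mm, one for each pin; which pin stands in which hole differs.
- well_plate: a clear six-well plate, 86 x 128 x 18 mm; a bystander, to be left alone. Origin at the middle of its underside.
- tip_box: a blue pipette-tip box with clear lid, 85 x 120 x 63 mm; a bystander, to be left alone. Origin at the middle of its underside.
- reagent: an amber bottle, 60 mm diameter, height 130 mm; a bystander, to be left alone. Origin at the middle of its underside.
- beaker: a clear glass beaker, 68 mm diameter, height 85 mm; a bystander, to be left alone. Origin at the middle of its underside.
- screwdriver: a lying screwdriver, length 170 mm; a bystander, to be left alone. Origin at the middle of its underside.
- spare_pulley: a loose aluminium pulley ring, 48 mm diameter, height 14 mm; a bystander, to be left alone. Origin at the middle of its underside.
- wrench: a lying wrench, length 150 mm; a bystander, to be left alone. Origin at the middle of its underside.
There are look-alikes about, which are no part of the job. Several things have the shape of the lock_pin; the one meant has the colours described above.

How it is judged:
On the way, in this order (a step that is already met when the one before it is completed fails the run):
1. the red pin has entered the wheel's hole while the wheel is still near its rest (horizontal distance between lock_pin_tip and wheel_hole below 0.004 m and z of lock_pin_tip in the frame of wheel_hole below -0.005 m and value of joint wheel below 0.4 rad), for 0.1 s.
2. the wheel has been swung past 0.5 rad with the pin in its hole (horizontal distance between lock_pin_tip and wheel_hole below 0.004 m and z of lock_pin_tip in the frame of wheel_hole below -0.005 m and value of joint wheel above 0.5 rad), for 0.1 s.
At the end, for the whole second after the job is handed in: The wheel stands still, turned 0.55 to 1.15 rad, held by the red pin alone: the pin upright within 0.12 rad in the wheel's hole (within 4 mm), its shoulder on the wheel's top within 3 mm and its tip in the lock hole (below 40 mm over the table), at rest (value of joint wheel between 0.55 and 1.15 rad and horizontal distance between lock_pin and wheel_hole below 0.004 m and z of lock_pin in the frame of wheel_hole between -0.004 and 0.003 m and angle between lock_pin's own z axis and vertical below 0.12 rad and z of lock_pin_tip in the frame of drive_unit below 0.04 m and linear speed of lock_pin below 0.02 m/s and velocity of joint wheel between -0.05 and 0.05 rad/s); the robot touches nothing.
It fails at once if the red pin is forced against the wheel or its lock plate (over 25 N) (contact force between lock_pin and drive_unit above 25 N).
It fails at once if the gripper itself pushes on the drive (over 8 N) (contact force between the arm and drive_unit above 8 N).
It fails at once if the blue pin is taken from its place (moved 15 mm) (distance of spare_pin from where it was at the start of the episode above 0.015 m).
It fails at once if another thing on the bench is moved by 20 mm (distance of any of well_plate, tip_box, reagent, beaker, screwdriver, spare_pulley, wrench from where it was at the start of the episode above 0.02 m).
It also fails if it takes over 67 s, if anything falls off the work surface, if the arm or the gripper's body presses on something with over 40 N, if the wrist force passes 120 N, or if a joint passes its speed limit or range.

ROBOT

A 6-joint arm with a two-finger parallel gripper is mounted at the origin on the work surface. World frame = base frame: x ahead of the robot, y to its left, z up, the work surface at z = 0. Lengths are in m, angles in rad, forces in N, time in s.
With the tool pointing down it reaches from about 0.375 to 0.975 m from the base axis. Payload 3.8 kg.
Tool frame: the origin (TCP) lies at the centre of the arm's flange, where the gripper is bolted on; the fingertips stand tip_extent ahead of it and the grasp point (between the pads) lies 147 mm ahead of it (tip_extent is the distance from the TCP to the fingertips, in m); z points along the fingers, y is the line along which they close (so a half turn about z gives the same grasp; the last joint's range is limited). The gripper opens to 88 mm and grips with 3 to 60 N. Pads are 18 mm wide; open, the fingers measure 123 mm over their backs; the gripper's body (75 mm by 187 mm) begins 45 mm behind the grasp point.
Start: joints at [1.152, 0.264, 1.604, -0, 1.274, -0.037], TCP at [0.251, 0.626, 0.405] pointing down, gripper open.
Joint ranges: [-2.63, 2.63], [-0.94, 2.18], [0.31, 2.57], [-1.31, 4.45], [0, 2.66], [-2.55, 2.55]. Speed limits (rad/s): [2.57, 2.57, 3.14, 3.14, 3.14, 3.14].

INTERFACE

Orientations are given as [roll, pitch, yaw] about the fixed x, y, z axes, in that order (R = Rz(yaw) Ry(pitch) Rx(roll)).
In Python, from rig import move_pose, movel, move_j, move_gripper, hold, ik, read_state, camera, calibration, MotionError, job_done, tip_extent gives the robot as it stands. Calls block until the motion is done:
- move_pose(position, orientation): joint-space move of the TCP to a pose.
- movel(position, vel=0.15, rot=None, guard=None): straight line of the TCP; rot=None keeps the orientation; vel is the mean speed in m/s. With guard (N) it stops when the force on the tool has changed by that much, and returns True; else False.
- move_j(angles): joint-space move.
- move_gripper(opening, newtons=None): finger opening in m; newtons is the grip in N (None keeps the last); returns when the fingers have stopped.
- hold(seconds).
- ik(position, orientation): joint angles nearest the present ones, or None.
- read_state(): the state.
- camera(name): name is "scene" or "side" or "wrist"; returns the picture (420x560x3 uint8, red, green, blue); there is no depth.
- calibration(name): a dict with "intrinsics" (3x3 intrinsics, pixels), "extrinsics" (4x4, takes a point from camera to world coordinates). Camera axes: x right, y down, z forward; pixel columns grow to the right and rows downward; lengths in m; the calibration is good to about 2 mm. A picture is of the moment at which its call begins: read the wrist's pose just before it. calibration takes no time and is no camera call; for the wrist camera it gives the pose at the moment of the call.
A pose or a line that the arm cannot do raises MotionError and nothing moves.
- job_done(): hands the job in; it is judged then, once.
The state is a dict: "t": time; "qpos": joint angles; "qd": joint speeds; "joint_efforts": joint torques, N m; "ee_pos": TCP position; "ee_rot": TCP orientation; "wrist_force": force on the tool from outside, world axes, zero at the start; "moment": the same for the moment, N m; "finger_gap": finger opening in m; "grasp_force": force on a finger pad.
Only numpy, scipy, OpenCV 4.12 (cv2) and the standard library are available. Lean on these libraries where they do the work, as an engineer would, in place of code of your own. Each camera call takes 0.05 s, during which the arm holds its last target. There are 200 camera calls.

## Working session

There is one attempt and no reset: what is moved stays moved. The work goes in short steps, each a Python script; the robot and the scene stay as the last script left them, time stands still between calls to the robot, and variables do not carry over. Pictures are saved under pics/ and viewed, at most 10 in all, crops included, and the job is handed in when it is done.

```bash
ls; mkdir -p pics; python3 - <<'E'
from rig import *
import cv2,numpy as np
s=read_state();print(s['t'],s['ee_pos'],s['ee_rot'],tip_extent)
for n in("scene","side","wrist"):
    im=camera(n);cv2.imwrite(f"pics/{n}0.png",im[:,:,::-1]);c=calibration(n);print(n,np.round(c['intrinsics'],1).tolist(),np.round(c['extrinsics'],3).tolist())
E
```

```text
pics
0.0 [0.25136195 0.62607843 0.40340207] [-3.13935325e+00 -5.28032245e-05  2.75974509e+00] 0.166
scene [[387.8, 0.0, 278.0], [0.0, 387.8, 207.5], [0.0, 0.0, 1.0]] [[0.775, 0.343, -0.53, 1.129], [0.631, -0.423, 0.65, -0.851], [-0.001, -0.839, -0.545, 0.639], [0.0, 0.0, 0.0, 1.0]]
side [[392.7, 0.0, 273.2], [0.0, 392.7, 209.9], [0.0, 0.0, 1.0]] [[0.955, -0.192, 0.227, 0.395], [-0.297, -0.586, 0.754, -0.809], [-0.012, -0.788, -0.616, 0.612], [0.0, 0.0, 0.0, 1.0]]
wrist [[340.8, 0.0, 280.6], [0.0, 340.8, 210.7], [0.0, 0.0, 1.0]] [[0.372, 0.887, 0.272, 0.181], [0.928, -0.355, -0.111, 0.654], [-0.002, 0.294, -0.956, 0.383], [0.0, 0.0, 0.0, 1.0]]
```

View pics/scene0.png

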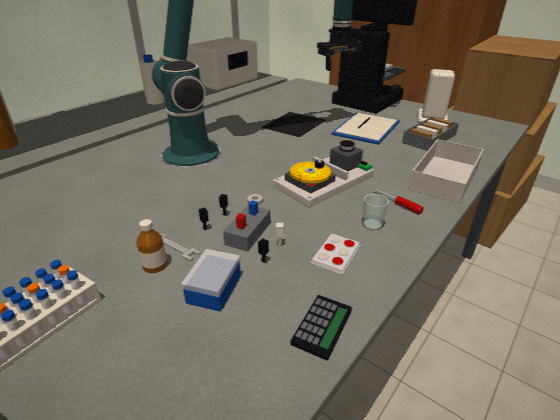

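View pics/side0.png

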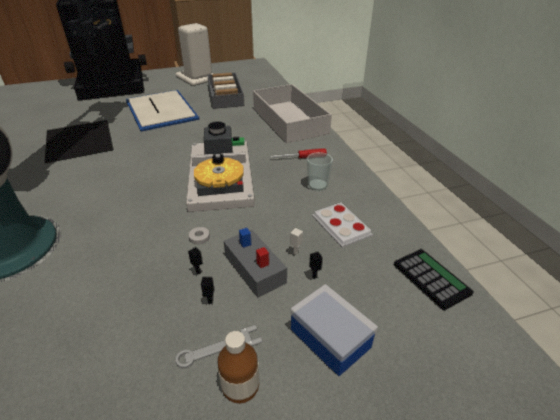

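Candidates for the red pin:
- red head in the stand: scene (241,221), side (263,257). This is my choice.
- blue spare pin: scene (253,208).
- loose look-alikes in scene: white (280,230), black (204,215), (223,203) and (263,247).

The drive sits at scene (322,178), and the wheel is yellow. Next I triangulate.

```bash
cat > h.py <<'E'
from rig import *
import cv2,numpy as np
from scipy.spatial.transform import Rotation as R
def ray(c,uv):
    K=c['intrinsics'];E=np.array(c['extrinsics']);d=E[:3,:3]@np.linalg.solve(K,[uv[0],uv[1],1.]);return E[:3,3],d/np.linalg.norm(d)
def onz(c,uv,z):
    o,d=ray(c,uv);return o+d*(z-o[2])/d[2]
def tri(*cu):
    A=np.zeros((3,3));b=np.zeros(3);rs=[ray(c,u) for c,u in cu]
    for o,d in rs:
        P=np.eye(3)-np.outer(d,d);A+=P;b+=P@o
    p=np.linalg.solve(A,b);return p,[np.linalg.norm((np.eye(3)-np.outer(d,d))@(p-o)) for o,d in rs]
def proj(c,p):
    E=np.linalg.inv(np.array(c['extrinsics']));q=np.array(c['intrinsics'])@(E[:3,:3]@np.array(p)+E[:3,3]);return q[:2]/q[2]
H={'red':[((0,130,70),(6,255,255)),((174,130,70),(180,255,255))],'blue':[((105,130,60),(125,255,255))],'yellow':[((18,140,110),(32,255,255))]}
def blobs(im,col,amin=20):
    h=cv2.cvtColor(im,cv2.COLOR_RGB2HSV);m=sum(cv2.inRange(h,*r) for r in H[col])
    n,l,st,ce=cv2.connectedComponentsWithStats(m)
    return [(ce[i].round(1).tolist(),st[i].tolist(),l==i) for i in range(1,n) if st[i][4]>=amin]
def snap(n,name=None):
    c=calibration(n);im=camera(n)
    if name: cv2.imwrite(f"pics/{name}.png",im[:,:,::-1])
    return c,im
def pose(grasp,yaw): # TCP pose pointing down w. grasp point at given place
    return [grasp[0],grasp[1],grasp[2]+.147],[np.pi,0,yaw]
E
python3 - <<'E'
from h import *
C={};I={}
for n in("scene","side"):
    C[n]=calibration(n);I[n]=cv2.imread(f"pics/{n}0.png")[:,:,::-1].copy()
    for k in H:print(n,k,[(b[0],b[1]) for b in blobs(I[n],k,12)])
P=lambda a,b:print(np.round(tri((C['scene'],a),(C['side'],b))[0],3),np.round(tri((C['scene'],a),(C['side'],b))[1],4))
P((241,221),(263,257));P((253,208),(245,237));P((310,172),(219,172));P((346,146),(217,127))
E
```

```text
scene red [([310.5, 184.6], [308, 184, 6, 3, 13]), ([408.8, 204.5], [395, 196, 28, 18, 239]), ([240.7, 220.8], [236, 213, 11, 17, 139]), ([348.8, 242.9], [344, 240, 10, 7, 54]), ([329.2, 246.7], [325, 244, 10, 7, 57]), ([337.2, 260.3], [332, 257, 11, 8, 68])]
scene blue [([147.6, 58.3], [144, 55, 9, 8, 60]), ([364.3, 135.7], [332, 120, 67, 24, 225]), ([252.8, 207.6], [249, 201, 9, 15, 114]), ([55.0, 263.9], [50, 260, 11, 9, 72]), ([212.3, 294.9], [184, 264, 56, 47, 782]), ([48.9, 278.5], [35, 268, 28, 22, 259]), ([71.7, 274.8], [67, 270, 10, 10, 78]), ([24.8, 281.6], [19, 277, 12, 11, 85]), ([16.9, 297.9], [3, 287, 29, 23, 298]), ([41.5, 293.8], [36, 289, 12, 11, 95]), ([7.1, 315.1], [1, 310, 14, 12, 112])]
scene yellow [([309.4, 172.5], [290, 161, 41, 22, 622])]
side red [([310.0, 151.9], [299, 149, 27, 9, 125]), ([239.3, 182.6], [237, 181, 5, 4, 17]), ([338.8, 208.0], [334, 205, 10, 7, 48]), ([335.2, 221.6], [330, 219, 11, 7, 57]), ([358.0, 226.2], [353, 223, 11, 7, 61]), ([262.6, 256.6], [256, 247, 13, 21, 194])]
side blue [([161.2, 121.5], [127, 101, 71, 30, 203]), ([244.8, 237.1], [239, 228, 12, 19, 165]), ([329.6, 349.1], [291, 317, 83, 58, 936])]
side yellow [([218.3, 172.5], [194, 158, 49, 29, 979])]
[ 0.534 -0.273  0.063] [0.0002 0.0002]
[ 0.515 -0.205  0.062] [0.0008 0.0008]
[0.512 0.067 0.059] [0.0004 0.0004]
[0.543 0.231 0.104] [0.0022 0.0022]
```

```bash
python3 - <<'E'
from h import *
psi=np.radians(105.6)
out=[]
def look(p,nm,z):
    move_pose([p[0],p[1],z],[np.pi,0,psi]);hold(.2)
    c,im=snap("wrist",nm);out.append(im)
    for k in ('red','blue','yellow'):print(nm,k,[(b[0],b[1]) for b in blobs(im,k,60)])
    return c,im
d=np.array([np.cos(psi),np.sin(psi)])
c1,i1=look(np.array([.512,.067])-.0*d,"w1",.36)
c2,i2=look(np.array([.53,-.25])+.03*d,"p1",.34)
c3,i3=look(np.array([.53,-.25])-.05*d,"p2",.34)
import pickle;pickle.dump([c1,c2,c3],open("c.pkl","wb"))
cv2.imwrite("pics/m1.png",np.vstack([np.hstack([i1,i2]),])[:,:,::-1][:, :, :])
a=cv2.resize(np.hstack([i2,i3]),(800,300));cv2.imwrite("pics/m2.png",a[:,:,::-1])
print(read_state()['t'],read_state()['wrist_force'])
E
```

```text
w1 red [([309.0, 271.3], [298, 265, 20, 13, 113]), ([440.0, 395.8], [436, 390, 9, 10, 60])]
w1 blue []
w1 yellow [([278.1, 197.5], [202, 122, 156, 151, 13292])]
p1 red [([523.4, 204.0], [508, 190, 31, 29, 684]), ([547.9, 247.2], [535, 234, 25, 27, 547]), ([275.5, 271.4], [263, 251, 26, 41, 952])]
p1 blue [([275.7, 189.3], [261, 171, 30, 37, 890]), ([292.2, 368.0], [254, 360, 84, 21, 1341])]
p1 yellow [([47.2, 346.3], [41, 311, 21, 65, 358]), ([514.0, 346.7], [501, 311, 21, 65, 352]), ([392.9, 405.9], [323, 401, 147, 7, 308])]
p2 red [([544.1, 113.8], [528, 98, 32, 33, 844]), ([276.0, 176.6], [262, 159, 29, 36, 892])]
p2 blue [([275.8, 76.1], [260, 58, 33, 37, 993]), ([296.8, 294.7], [253, 280, 90, 31, 1913])]
p2 yellow [([47.0, 347.0], [41, 313, 20, 63, 341]), ([514.3, 347.1], [502, 313, 20, 63, 335])]
4.6417 [-0.12725706 -0.25549738 -0.59703703]
```

View pics/w1.png

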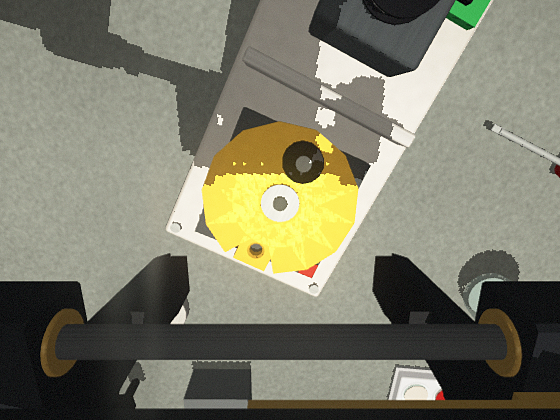

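View pics/m2.png

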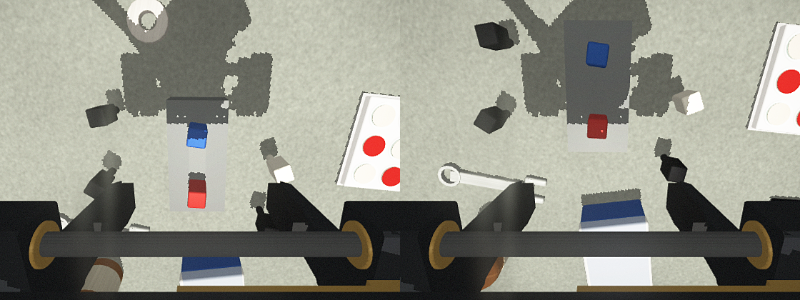

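```bash
python3 - <<'E'
from h import *
import pickle
c1,c2,c3=pickle.load(open("c.pkl","rb"))
def top(im,col,near):
    b=min(blobs(im,col,60),key=lambda b:np.hypot(b[0][0]-near[0],b[0][1]-near[1]))
    v=im.max(2);m=b[2];t,_=cv2.threshold(v[m].reshape(-1,1),0,255,cv2.THRESH_OTSU)
    q=(m&(v>t)).astype(np.uint8);n,l,st,ce=cv2.connectedComponentsWithStats(q);i=1+np.argmax(st[1:,4])
    r=cv2.minAreaRect(np.argwhere(l==i)[:,::-1].astype(np.float32));print(t,st[i],ce[i],r)
    return np.array(r[0])
p1=cv2.imread("pics/p1.png")[:,:,::-1].copy();p2=cv2.imread("pics/p2.png")[:,:,::-1].copy()
a=top(p1,'red',(275,271));b=top(p2,'red',(276,177));print(tri((c2,a),(c3,b)))
e=top(p1,'blue',(275,190));f=top(p2,'blue',(276,77));print(tri((c2,e),(c3,f)))
for z in(.081,):print(onz(c2,a,z),onz(c3,b,z),onz(c2,e,z),onz(c3,f,z))
print('stand edge p1', [onz(c2,u,.045) for u in((234,293),(316,293))])
w=cv2.resize(p2[150:205,240:310],(560,440),interpolation=0);w2=cv2.resize(p1[160:300,240:310],(220,440),interpolation=0)
cv2.imwrite("pics/z.png",np.hstack([w,w2])[:,:,::-1])
print('axis',onz(c1,(280,203),.066),'hole',onz(c1,(256,250),.066),'corner',onz(c1,(309,271),.054))
s=read_state();print('grasp px',proj(calibration('wrist'),np.array(s['ee_pos'])-[0,0,.147]),proj(calibration('wrist'),np.array(s['ee_pos'])-[0,0,.203]))
E
```

```text
180.0 [263 269  25  23 529] [274.9905482  279.87712665] ((275.00885009765625, 279.8672790527344), (24.34595489501953, 21.68519401550293), 3.814074993133545)
177.0 [281 182   3   4  10] [282.2 183.3] ((282.0, 183.5), (3.0, 2.0), 90.0)
(array([ 0.53670345, -0.27690649,  0.07303857]), [np.float64(0.0023340814873697695), np.float64(0.002334081487369547)])
174.0 [261 193  28  15 322] [274.97826087 199.83540373] ((274.5, 200.0), (14.0, 27.0), 90.0)
108.0 [261  59  31  33 841] [275.93935791  74.85969084] ((275.8999938964844, 74.80000305175781), (28.52798843383789, 30.388507843017578), 7.125016689300537)
(array([ 0.51527663, -0.20730157,  0.09437796]), [np.float64(0.00023893088150456549), np.float64(0.00023893088150463834)])
[ 0.53337601 -0.27315286  0.081     ] [ 0.53848266 -0.27474499  0.081     ] [ 0.51580499 -0.21095223  0.081     ] [ 0.51504349 -0.20623225  0.081     ]
stand edge p1 [array([ 0.50568839, -0.31516068,  0.045     ]), array([ 0.57754989, -0.29495396,  0.045     ])]
axis [0.51258681 0.06586547 0.066     ] hole [0.50393981 0.0193153  0.066     ] corner [0.55700445 0.006818   0.054     ]
grasp px [279.47427007 294.38261846] [279.78674274 243.08125427]
```

View pics/z.png

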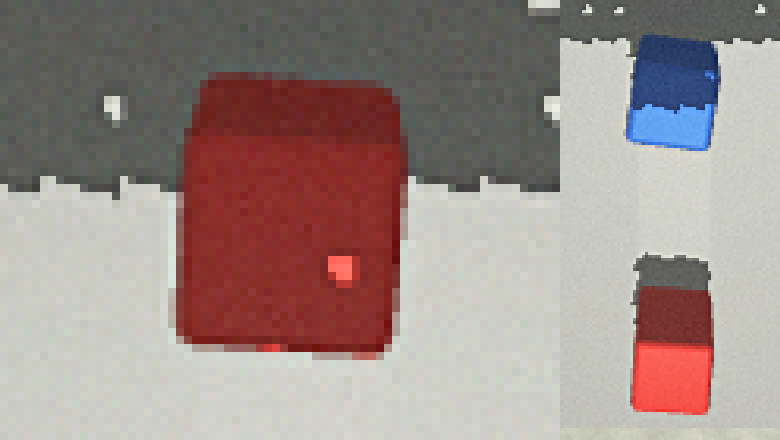

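The crop shows the red head, top face at p2 (276,180.5) and p1 (275,280), turned only 2–3° from the stand. The blue head is clearly separate. Now I grasp the red one.

```bash
python3 - <<'E'
from h import *
import pickle
c1,c2,c3=pickle.load(open("c.pkl","rb"))
p,r=tri((c2,(275,279.9)),(c3,(276,180.5)));print(p,r)
C=[calibration('scene'),calibration('side')];print('bottle',tri((C[0],(150,250)),(C[1],(238,370)))[0])
a=onz(c2,(275,279.9),.081);b=onz(c3,(276,180.5),.081);print(a,b)
g=(a+b)/2;g[2]=.071;psi=np.radians(104)
move_gripper(.05,30)
P,o=pose(g+[0,0,.06],psi);move_pose(P,o)
P,o=pose(g,psi);print('guard',movel(P,.1,guard=6))
move_gripper(0.0,40);s=read_state();print(s['finger_gap'],s['grasp_force'],s['ee_pos'],s['t'],s['wrist_force'])
E
```

```text
[ 0.5337625  -0.27427077  0.07888538] [np.float64(0.0001138919558726124), np.float64(0.00011389195587247066)]
bottle [ 0.43329743 -0.48306739  0.04870498]
[ 0.53337695 -0.27318222  0.081     ] [ 0.53377945 -0.27380041  0.081     ]
guard False
0.019748961898453005 39.979774821549654 [ 0.53369103 -0.27356411  0.2183976 ] 7.0333 [-0.76444746 -0.45027845  2.08532498]
```

```bash
python3 - <<'E'
from h import *
import pickle
s=read_state();P=np.array(s['ee_pos']);psi=np.radians(104);o=[np.pi,0,psi]
movel([P[0],P[1],.30],.15)
s=read_state();print(s['finger_gap'],s['grasp_force'],s['wrist_force'])
d=np.array([np.cos(psi),np.sin(psi)]);out=[]
for i,k in enumerate((.045,.095)):
    q=np.array([.508,.05])-k*d;move_pose([q[0],q[1],.33],o);hold(.2)
    c,im=snap("wrist",f"h{i}");out.append(c)
pickle.dump(out,open("c2.pkl","wb"));s=read_state();print(s['t'],s['ee_pos'])
a=[cv2.imread(f"pics/h{i}.png")[:,80:480] for i in(0,1)];cv2.imwrite("pics/hh.png",np.hstack(a))
print(proj(c,np.array(s['ee_pos'])-[0,0,.203]))
E
```

```text
0.01965958498261399 39.97969228774309 [-0.905913    1.07247952 -1.64718113]
9.6417 [ 0.53075492 -0.04165184  0.32985298]
[279.94719061 242.95503687]
```

View pics/hh.png

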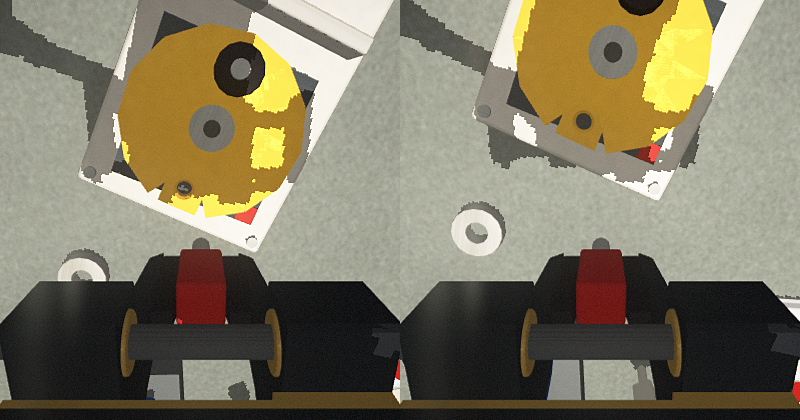

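Pin is held with its tip at (281,243), as predicted. The hole is at h0 (264,187) and h1 (263,120), the hub at (291,128) and (292,51), and the red corner at about (325,215). Now I refine and triangulate.

```bash
python3 - <<'E'
from h import *
import pickle
cs=pickle.load(open("c2.pkl","rb"))+[pickle.load(open("c.pkl","rb"))[0]]
I=[cv2.imread(f"pics/{n}.png")[:,:,::-1].copy() for n in("h0","h1","w1")]
def dark(im,uv,r,th):
    u,v=uv;x=im[v-r:v+r+1,u-r:u+r+1].max(2)
    m=(x<th).astype(np.uint8);n,l,st,ce=cv2.connectedComponentsWithStats(m);
    i=min((i for i in range(1,n) if st[i][4]>15),key=lambda i:np.hypot(*(ce[i]-r)))
    print(st[i].tolist());return np.array([u-r+st[i][0]+(st[i][2]-1)/2,v-r+st[i][1]+(st[i][3]-1)/2])
hs=[dark(I[0],(264,187),13,100),dark(I[1],(263,120),13,100),dark(I[2],(256,250),11,110)]
ax=[]
for im,uv,c in zip(I,((291,128),(292,51),(280,203)),cs):
    hsv=cv2.cvtColor(im,cv2.COLOR_RGB2HSV);m=(hsv[:,:,1]<60).astype(np.uint8);yy,xx=np.indices(m.shape)
    m[np.hypot(xx-uv[0],yy-uv[1])>30]=0
    n,l,st,ce=cv2.connectedComponentsWithStats(m);i=1+np.argmax(st[1:,4]);print('hub',st[i].tolist())
    ax.append(np.array([st[i][0]+(st[i][2]-1)/2,st[i][1]+(st[i][3]-1)/2]))
print('hole tri',tri(*zip(cs[:2],hs[:2])),[onz(c,h,.066).round(4) for c,h in zip(cs,hs)])
print('axis tri',tri(*zip(cs[:2],ax[:2])),[onz(c,h,.066).round(4) for c,h in zip(cs,ax)])
for c,im,h,a in zip(cs,I,hs,ax):
    A=onz(c,a,.066)[:2];hh=onz(c,h,.066)[:2]-A
    rc=proj(c,[.560,.005,.054])
    b=[b for b in blobs(im,'red',8) if np.hypot(b[0][0]-rc[0],b[0][1]-rc[1])<30]
    pts=np.vstack([np.argwhere(x[2])[:,::-1] for x in b]);g=np.array([onz(c,p,.054)[:2]-A for p in pts])
    r=np.hypot(*g.T);t=np.degrees(np.arctan2(g[:,1],g[:,0]));k=np.argsort(-r)[:6]
    print('hole r,ang',np.hypot(*hh),np.degrees(np.arctan2(hh[1],hh[0])),'red mean',t.mean(),t.min(),t.max(),'far',t[k].round(1),r[k].round(4))
E
```

```text
[6, 7, 15, 13, 111]
[6, 6, 16, 16, 203]
[6, 8, 11, 5, 30]
hub [269, 105, 45, 47, 1624]
hub [269, 25, 48, 54, 2008]
hub [261, 185, 38, 37, 1095]
hole tri (array([0.50338112, 0.01917583, 0.05961924]), [np.float64(6.656277385602474e-05), np.float64(6.656277385630613e-05)]) [array([0.5033, 0.0207, 0.066 ]), array([0.5037, 0.0195, 0.066 ]), array([0.5037, 0.0202, 0.066 ])]
axis tri (array([0.51200177, 0.0662044 , 0.06806646]), [np.float64(0.00012639256084183808), np.float64(0.00012639256084176072)]) [array([0.512 , 0.0661, 0.066 ]), array([0.5121, 0.0665, 0.066 ]), array([0.5122, 0.0658, 0.066 ])]
hole r,ang 0.04621420540574628 -100.84916919923657 red mean -53.05391397433105 -60.788801160841075 -45.51006756933753 far [-52.8 -53.3 -52.  -53.8 -52.6 -54.3] [0.0805 0.0802 0.0801 0.0799 0.0798 0.0796]
hole r,ang 0.04777092873741353 -100.16517286204753 red mean -53.42407176767702 -60.99220419088584 -45.82725783473693 far [-53.1 -53.6 -54.1 -52.9 -53.4 -52.3] [0.0813 0.081  0.0807 0.0806 0.0803 0.0802]
hole r,ang 0.046307796380574626 -100.55327089432122 red mean -52.798623165268445 -60.610090500774525 -45.55431820772099 far [-53.  -53.7 -52.2 -52.8 -53.4 -51.9] [0.0805 0.0802 0.0799 0.0796 0.0792 0.0789]
```

```bash
cat >> h.py <<'E'
A=np.array([.5121,.0662]);PSI=np.radians(104);R0=.048;A0=np.radians(-100.5);AL=np.radians(-53.1)
def at(ang,z): return [A[0]+R0*np.cos(ang),A[1]+R0*np.sin(ang),z]
def st(m=''):
    s=read_state();print(m,'t%.1f'%s['t'],np.round(s['ee_pos'],4),'F',np.round(s['wrist_force'],1),'M',np.round(s['moment'],2),'gap %.4f'%s['finger_gap']);return s
E
python3 - <<'E'
from h import *
move_pose(at(A0,.285),[np.pi,0,PSI]);hold(.3);st('above')
print(movel(at(A0,.2592),.03,guard=5));hold(.2);st('in')
c,im=snap('side','s1');cv2.imwrite('pics/s1.png',cv2.resize(im[100:220,150:310],(640,480))[:,:,::-1])
E
```

```text
above t10.4 [0.5042 0.0185 0.286 ] F [ 0.5 -0.1 -1.3] M [-0.    0.01 -0.01] gap 0.0196
False
in t11.6 [0.5035 0.019  0.2594] F [ 0.3  0.  -0.9] M [-0.05  0.05  0.06] gap 0.0199
```

View pics/s1.png

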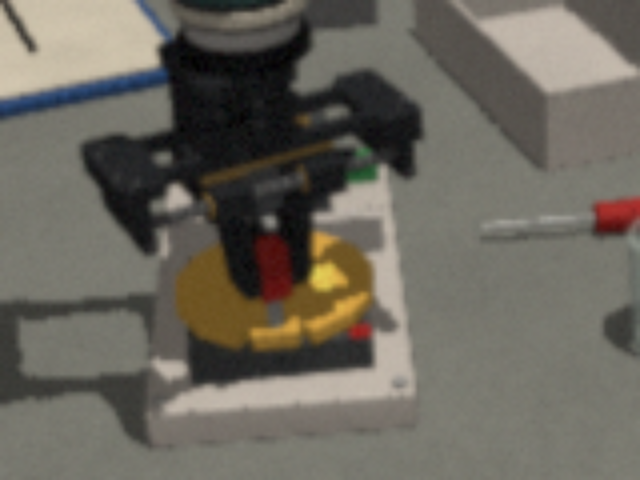

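The pin is in the wheel hole with almost no force. Next I swing along the arc while watching forces.

```bash
python3 - <<'E'
from h import *
N=12
for i in range(1,N+1):
    a=A0+(AL-A0)*i/N
    g=movel(at(a,.2592),.05,guard=10)
    if g or i%2==0:
        s=st(f'{i} {g}')
    if g:break
else:
    print('press',movel(at(AL,.245),.02,guard=8));hold(.1);st('pressed')
E
```

```text
2 False t12.1 [0.5099 0.0182 0.259 ] F [-1.5  0.7 -1. ] M [-0.01  0.33 -0.01] gap 0.0198
4 False t12.6 [0.5167 0.0184 0.2591] F [-2.3 -0.9 -2.5] M [-0.03  0.47 -0.05] gap 0.0195
6 False t13.1 [0.5233 0.0195 0.2592] F [-2.2 -0.3 -1.7] M [-0.1   0.54  0.03] gap 0.0198
8 False t13.6 [0.5296 0.0215 0.2592] F [-3.1 -0.2 -1.5] M [-0.16  0.67 -0.  ] gap 0.0194
10 False t14.1 [0.5354 0.0242 0.2591] F [-3.8 -1.6 -0.6] M [-0.18  0.73 -0.03] gap 0.0195
12 False t14.6 [0.5409 0.0278 0.2591] F [-3.8 -0.8 -1.7] M [-0.28  0.83 -0.03] gap 0.0193
press False
pressed t15.6 [0.5408 0.0277 0.2447] F [-2.8 -2.8 -2.4] M [-0.52  0.49  0.  ] gap 0.0195
```

It dropped into the lock hole; now I seat it.

```bash
python3 - <<'E'
from h import *
print(movel(at(AL,.2375),.01,guard=10));hold(.1);st('seat')
E
```

```text
True
seat t16.3 [0.5408 0.0276 0.2393] F [-2.  -1.9  5.3] M [-0.35  0.34 -0.02] gap 0.0198
```

```bash
python3 - <<'E'
from h import *
print(movel(at(AL,.2375),.01,guard=6));st('seat2')
move_gripper(.034);st('open');hold(.3)
p=read_state()['ee_pos'];movel([p[0],p[1],.30],.1);move_gripper(.05)
psi=PSI;d=np.array([np.cos(psi),np.sin(psi)])
q=np.array([.541,.0277])-.05*d;move_pose([q[0],q[1],.33],[np.pi,0,psi]);hold(.2);st('look')
c,im=snap('wrist');c2,i2=snap('side')
print('pin base px',proj(c,at(AL,.066)),proj(c,at(AL,.102)))
for cc,ii in((c,im),(c2,i2)):print([(b[0],b[1]) for b in blobs(ii,'red',15)])
a=cv2.resize(im[0:300,130:430],(500,500));b=cv2.resize(i2[120:210,170:270],(278,250));b=np.vstack([b,np.zeros_like(b)])
cv2.imwrite('pics/e.png',np.hstack([a,b])[:,:,::-1])
E
```

```text
True
seat2 t16.5 [0.5414 0.0277 0.2393] F [-2.3 -2.   6.2] M [-0.36  0.45 -0.01] gap 0.0200
open t16.9 [0.54   0.0276 0.2378] F [0.1 0.3 0.1] M [-0.03  0.02 -0.02] gap 0.0340
look t18.9 [ 0.5524 -0.0202  0.3289] F [ 0.3  0.6 -0.3] M [-0.03  0.02  0.02] gap 0.0500
pin base px [281.29949898 145.26708458] [281.30994844 151.82325203]
[([282.0, 155.7], [263, 133, 43, 52, 1410])]
[([309.9, 152.1], [299, 149, 27, 9, 131]), ([231.3, 170.0], [227, 163, 10, 15, 110]), ([339.0, 208.2], [334, 205, 11, 7, 48]), ([335.1, 221.6], [330, 219, 11, 6, 55]), ([358.1, 226.3], [353, 223, 11, 7, 59])]
```

View pics/e.png

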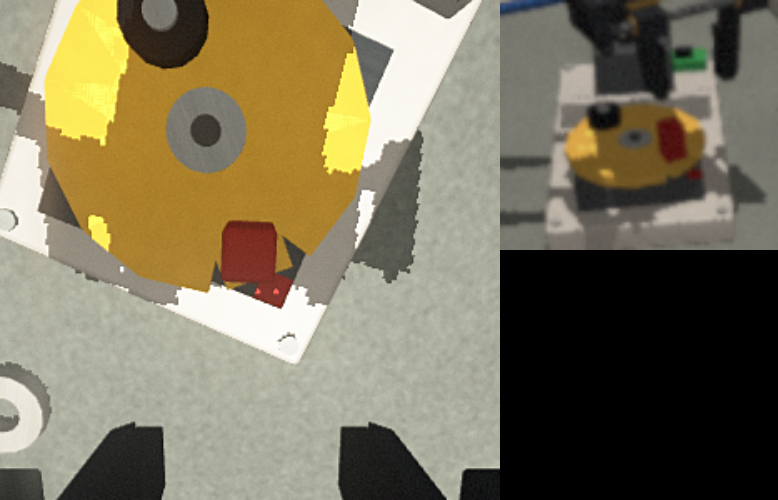

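The pin alone holds the wheel: head top at px (279,151), predicted (281,152), so it's upright. I'll check the shoulder height with a light press from above using closed fingers, then hand in.

```bash
python3 - <<'E'
from h import *
move_gripper(0.0,20)
move_pose(at(AL,.285),[np.pi,0,PSI]);hold(.2);st()
print(movel(at(AL,.262),.015,guard=8));s=st('touch');print('head top',s['ee_pos'][2]-tip_extent)
movel(at(AL,.36),.15);hold(.5);c,im=snap('side')
print([(b[0],b[1]) for b in blobs(im,'red',15)][1]);st()
if abs(s['ee_pos'][2]-tip_extent-.102)<.0022: job_done();print('done')
E
```

```text
t20.4 [0.5419 0.0272 0.2864] F [ 0.2  0.5 -0.5] M [-0.08  0.07 -0.08] gap 0.0005
True
touch t21.5 [0.5411 0.0279 0.2684] F [0.1 1.1 3.5] M [ 0.01  0.13 -0.06] gap 0.0004
head top 0.1024103787097054
([231.2, 169.3], [227, 163, 9, 15, 109])
 t22.8 [0.5409 0.0278 0.3599] F [-0.1 -0.1  0.6] M [-0.05  0.09 -0.05] gap 0.0004
the job is handed in; nothing more can be done
done
```

The job is handed in: the red pin sits fully home in the lock hole (head top 102.4 mm above the table, 102 mm expected), and it alone holds the wheel at about 0.83 rad, with the arm clear. I have not seen the judge's result.

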